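# Sort out the freshly lacquered turnings

## Robot

A 6-joint arm with a two-finger parallel gripper is mounted at the origin on the work surface. World frame = base frame: x ahead of the robot, y to its left, z up, the work surface at z = 0. Lengths are in mm, angles in rad, forces in N, time in s.
With the tool pointing down it reaches from about 400 to 925 mm from the base axis. Payload 12.5 kg.
Tool frame: the origin (TCP) lies midway between the tips of the shut fingers; the grasp point (between the pads) lies 19 mm behind it; z points along the fingers, y is the line along which they close (so a half turn about z gives the same grasp; the last joint's range is limited). The gripper opens to 95 mm and grips with 3 to 60 N. Pads are 20 mm wide; open, the fingers measure 119 mm over their backs; the gripper's body (75 mm by 180 mm) begins 59 mm behind the grasp point.
Start: joints at [1.001, 0.491, 1.559, -0, 1.092, -0.106], TCP at [279.582, 559.003, 180.961] pointing down, gripper open.
Joint ranges: [-3.1, 3.1], [-0.84, 2.19], [0.05, 2.79], [-1.13, 4.28], [0.06, 2.93], [-2.69, 2.69]. Speed limits (rad/s): [2.22, 2.22, 2.79, 3.14, 3.14, 3.14].

## Interface

Orientations are given as [roll, pitch, yaw] about the fixed x, y, z axes, in that order (R = Rz(yaw) Ry(pitch) Rx(roll)).
In Python, from cell import * gives the robot as it stands.
- The arm moves only by the tool servo_tool, never from a script. Its argument "moves" is one flat list of numbers, 5 for each row, row after row: the shift along the world's x, y, z as a fraction of full scale, then the turn about the world's z as a fraction of full scale, then the opening, from 0 (shut) to 1 (fully open). A call has 1 to 12 rows; each row is the pose to reach, as a shift and turn from the pose commanded when the call began, turning the shorter way round; what a row does not reach only later rows make up. Full scale, the value 1, is 400 mm for a shift and 180 degrees for a turn. A row lasts 1/12 s, in which the tool goes at most 41.7 mm and 7.16 degrees, less where a joint would pass 70% of its speed; a pose out of reach is approached as far as the arm can. A call with a number of a shift or a turn outside -1 to 1 is refused whole. A call with a gripper value outside its range is refused whole. The fingers move at their own pace and stop on an object; the grip force is fixed at half the most. Time passes only in rows, so rows that repeat a pose let the fingers close. It gives the time, the measured TCP pose, the force, the opening and the grip force at its end, in the units of the state.
- state(): the state, without advancing time (a new reading comes with each control period).
- read_camera(name): name is "scene" or "top" or "wrist"; returns (picture, depth): 480x640x3 uint8, blue, green, red; 480x640 float32, mm along the optical axis (not along the pixel's ray), 0 where there is no reading.
- get_calibration(name): a dict with "K" (3x3 intrinsics, pixels), "R" (3x3) and "t" (3): a world point X has camera coordinates R X + t. Camera axes: x right, y down, z forward; pixel columns grow to the right and rows downward; lengths in mm; the calibration is good to about 2 mm. The wrist camera is an equidistant fisheye: a pixel r from the principal point sees the ray r / f radians off the axis. A picture is of the moment at which its call begins: read the wrist's pose just before it. get_calibration takes no time and is no camera call; for the wrist camera it gives the pose at the moment of the call.
- job_done(): hands the job in; it is judged then, once.
The state is a dict: "t": time; "joints": joint angles; "qvel": joint speeds; "tau": joint torques, N m; "eef_pos": TCP position; "tcp_rot": TCP orientation; "ft_force": force on the tool from outside, world axes, zero at the start; "moment": the same for the moment, N m; "opening": opening from 0.0 (shut) to 1.0 (fully open); "grip_force": force on a finger pad.
Only numpy, scipy, OpenCV 4.12 (cv2) and the standard library are available. Lean on these libraries where they do the work, as an engineer would, in place of code of your own. Each camera call takes 0.05 s, during which the arm holds its last target. There are 200 camera calls.

## Task

The three lacquered turnings stand on one another's stands: move each to the stand shaped like its own base (round, square, oblong), centred on it and, for the square and the oblong one, squared up with the stand's edges, using the empty slatted rack as the place to park one on the way. The lacquer is tacky, so keep the pieces upright, set each down gently without dropping it, and never put one down on the bench top. Leave the gouge, the tin and the hammer where they are.

Things in the scene. Friction and masses are not known exactly. Their poses are not given: they have to be found in the camera images.
- bun_foot: Furniture bun foot, turned: a round disc base 64 mm in diameter and 16 mm thick, a narrow neck (32 mm at 31 mm height), and above it a plain round knob 42 mm in diameter from 39 to 56 mm above the underside; 62 mm tall in all. About 80 g. Loose, light wood; origin: centre of the underside, z up. At the start it stands on the square stand.
- newel_cap: Newel-post cap: a square base 56 x 56 mm, 18 mm thick, sides along its x and y, with a turned ball-like knob in its middle, widest (48 mm diameter) from 44 to 52 mm above the underside, neck of 30 mm at 26 mm height; 68 mm tall in all. About 100 g. Loose, light wood; origin: centre of the underside, z up. At the start it stands on the oblong stand.
- coat_peg: Coat peg on its back plate, standing plate down: an oblong plate 104 mm (along its x) x 44 mm (along its y), 16 mm thick, with a turned peg in its middle: stem 22 mm, then a round head 34 mm in diameter from 40 to 58 mm above the underside; 63 mm tall in all. About 90 g. Loose, light wood; origin: centre of the underside, z up. At the start it stands on the round stand.
- round_stand: Round dark wooden stand, 112 mm in diameter, where the round-based bun foot belongs. Fixed to the bench, flat top without a rim, 12 mm above the bench; origin: centre of the underside, on the bench.
- square_stand: Square dark wooden stand, 96 x 96 mm, sides along its x and y, where the square-based newel cap belongs. Fixed to the bench, flat top without a rim, 12 mm above the bench; origin: centre of the underside, on the bench.
- oblong_stand: Oblong dark wooden stand, 136 mm along its x and 76 mm along its y, where the oblong coat peg belongs. Fixed to the bench, flat top without a rim, 12 mm above the bench; origin: centre of the underside, on the bench.
- spare_rack: Slatted dark wooden rack, 118 x 120 mm, five slats 18 mm wide with 7 mm gaps, empty at the start: the free spot. Fixed to the bench, slat tops 12 mm above the bench; origin: centre of the underside, on the bench.
- gouge: Bystander: turning gouge lying flat, about 235 mm long, 28 mm high, wooden handle at its -x, dark steel blade at its +x; origin under its ferrule, at bench height. Lies on the near side, pointing away from the robot, between the stands.
- lacquer_tin: Bystander: plain metal tin, 70 mm in diameter, 90 mm tall, upright beyond the stands; origin: centre of the underside.
- hammer: Bystander: hammer lying flat along its x, about 240 mm long, 26 mm high, head at its +x end, beyond the stands; origin: under the middle, at bench height.
Things that resemble listed ones, but are neither listed nor needed, are in the scene too. What is shaped like the coat_peg but black, green or purple is not meant.

How it is judged (in metres and radians):
On the way:
1. one of the turnings stands upright on the slatted rack, released (((horizontal distance between bun_foot and spare_rack below 0.045 m and z of bun_foot in the frame of spare_rack between 0.009 and 0.016 m and angle between bun_foot's own z axis and vertical below 0.1 rad and linear speed of bun_foot below 0.02 m/s and contact force between the fingers and bun_foot below 0.1 N) or (horizontal distance between newel_cap and spare_rack below 0.045 m and z of newel_cap in the frame of spare_rack between 0.009 and 0.016 m and angle between newel_cap's own z axis and vertical below 0.1 rad and linear speed of newel_cap below 0.02 m/s and contact force between the fingers and newel_cap below 0.1 N) or (horizontal distance between coat_peg and spare_rack below 0.045 m and z of coat_peg in the frame of spare_rack between 0.009 and 0.016 m and angle between coat_peg's own z axis and vertical below 0.1 rad and linear speed of coat_peg below 0.02 m/s and contact force between the fingers and coat_peg below 0.1 N))), for 0.2 s.
At the end, for the whole second after the job is handed in: Bun foot on the round, newel cap on the square, coat peg on the oblong stand: each upright (0.1 rad), resting on its stand, centred within 12 mm, cap (any quarter turn) and peg (either way round) squared up within 0.17 rad; all released and at rest (horizontal distance between bun_foot and round_stand below 0.012 m and z of bun_foot in the frame of round_stand between 0.009 and 0.016 m and angle between each of bun_foot, newel_cap, coat_peg's own z axis and vertical below 0.1 rad and linear speed of each of bun_foot, newel_cap, coat_peg below 0.02 m/s and contact force between the fingers and bun_foot below 0.1 N and horizontal distance between newel_cap and square_stand below 0.012 m and z of newel_cap in the frame of square_stand between 0.009 and 0.016 m and contact force between the fingers and newel_cap below 0.1 N and (angle between the x axis of newel_cap and the x axis of square_stand, either way round below 0.17 rad or angle between the x axis of newel_cap and the y axis of square_stand, either way round below 0.17 rad) and horizontal distance between coat_peg and oblong_stand below 0.012 m and z of coat_peg in the frame of oblong_stand between 0.009 and 0.016 m and contact force between the fingers and coat_peg below 0.1 N and angle between the x axis of coat_peg and the x axis of oblong_stand, either way round below 0.17 rad); the robot touches nothing.
It fails at once if a turning is put down on the bench top (height (world z) of any of bun_foot, newel_cap, coat_peg below 0.006 m).
It fails at once if a turning is tipped over (angle between any of bun_foot, newel_cap, coat_peg's own z axis and vertical above 0.6 rad).
It fails at once if a turning is dropped ((linear speed of bun_foot above 0.6 m/s and contact force between the fingers and bun_foot below 0.05 N) or (linear speed of newel_cap above 0.6 m/s and contact force between the fingers and newel_cap below 0.05 N) or (linear speed of coat_peg above 0.6 m/s and contact force between the fingers and coat_peg below 0.05 N)).
It fails at once if the gouge, the tin or the hammer is disturbed (moved over 25 mm) (distance of any of gouge, lacquer_tin, hammer from where it was at the start of the episode above 0.025 m).
It also fails if it takes over 112 s, if anything falls off the work surface, if the arm or the gripper's body presses on something with over 40 N, if the wrist force passes 120 N, or if a joint passes its speed limit or range.

## Working session

There is one attempt and no reset: what is moved stays moved. The work goes in short steps, Python scripts to look and compute and a tool call to move; the robot and the scene stay as the last step left them, time stands still between calls to the robot, and variables do not carry over. Pictures are saved under pics/ and viewed, at most 14 in all, crops included, and the job is handed in when it is done.

Besides the shell and the picture viewer there is one more tool, called by a JSON object that holds its "fn" and its "kwargs". servo_tool: Moves the arm, as the interface text tells. Its arguments: {"type":"object","properties":{"moves":{"type":"array"}},"required":["moves"]}

```bash
mkdir -p pics; ls; python3 - <<'E'
from cell import *
import cv2,numpy as np
s=state();print(s['t'],s['eef_pos'],s['tcp_rot'],s['opening'])
for n in("top","scene"):
    im,d=read_camera(n);cv2.imwrite(f'pics/{n}0.png',im);np.savez(f'{n}0.npz',im=im,d=d)
    c=get_calibration(n);print(n,c['K'],c['R'],c['t'])
E
```

```text
pics
0.0 [279.41850708 558.74582745 180.37075964] [-3.14049682e+00 -1.35695048e-04  2.67777130e+00] 1.0001943151144304
top [[442.72654091   0.         329.93742895]
 [  0.         442.72654091 246.99625432]
 [  0.           0.           1.        ]] [[ 0.00342618 -0.99996812 -0.0072129 ]
 [-0.99939073 -0.00317349 -0.03475758]
 [ 0.03473358  0.00732759 -0.99936974]] [ 65.8675663  500.47542357 997.34513704]
scene [[459.92549546   0.         323.73007015]
 [  0.         459.92549546 244.42761864]
 [  0.           0.           1.        ]] [[ 0.38120989  0.92437192  0.01468261]
 [ 0.5881323  -0.23023025 -0.7753028 ]
 [-0.71328775  0.30418842 -0.63141903]] [-248.59549561 -263.96855292 1238.84489905]
```

View pics/top0.png

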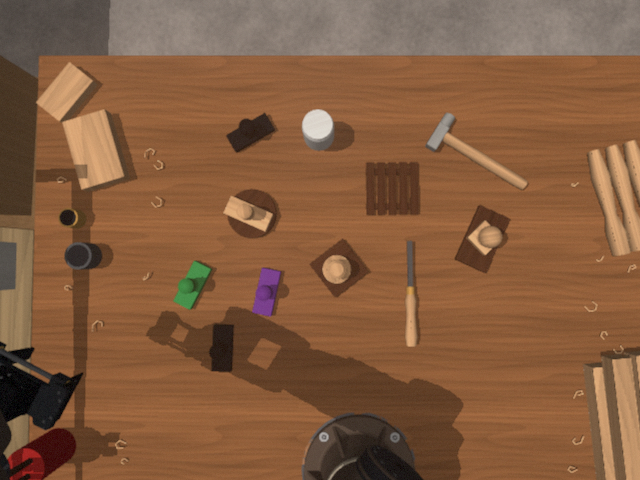

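View pics/scene0.png

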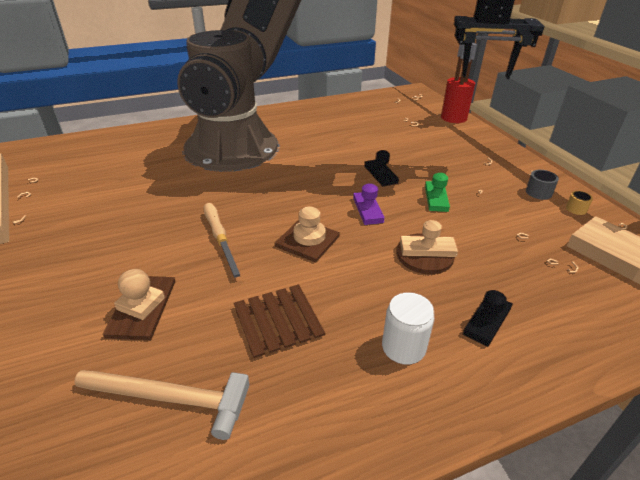

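The top view shows:
- The light-wood peg on the round stand at about (248,211), the bun foot on the square stand at (337,269), and the newel cap on the oblong stand at (487,237).
- The empty rack at (392,188).
- The gouge at (411,295), the tin at (318,130) and the hammer at (478,150).

Things that could be taken for the coat peg are black (250,132), black (222,347), green (192,285) and purple (266,292). I choose the light wood one at (248,211). Next I measure and take a close crop.

```bash
cat > h.py <<'E'
import cv2,numpy as np
from cell import *
def onplane(c,uv,z):
    uv=np.atleast_2d(np.float64(uv));r=np.c_[uv,np.ones(len(uv))]@np.linalg.inv(c['K']).T@c['R']
    o=-c['R'].T@c['t'];return o+r*((z-o[2])/r[:,2])[:,None]
def cloud(c,d):
    v,u=np.mgrid[:480,:640];r=np.stack([u,v,np.ones_like(u)],-1)@np.linalg.inv(c['K']).T
    return (r*d[...,None]-c['t'])@c['R']
E
cat > m.py <<'E'
from h import *
import sys
f=np.load('top0.npz');im,d=f['im'],f['d'];c=get_calibration('top');P=cloud(c,d)
V=cv2.cvtColor(im,cv2.COLOR_BGR2HSV)
print('bench z',np.median(P[230:260,560:580,2]))
def biggest(m):
    n,l,s,_=cv2.connectedComponentsWithStats(m.astype(np.uint8));i=1+np.argmax(s[1:,4]);return l==i
def rect(p):
    (x,y),(w,h),a=cv2.minAreaRect(np.float32(p))
    if w<h:w,h,a=h,w,a+90
    return np.round([x,y,w,h,(a+90)%180-90],1)
for n,(u,v) in dict(round=(250,213),square=(339,268),oblong=(484,239),rack=(392,188)).items():
    w=np.zeros((480,640),bool);w[v-45:v+45,u-40:u+40]=1
    Z=P[...,2]
    dark=w&(V[...,2]<85)&(Z>5)&(Z<20)
    dark=biggest(cv2.morphologyEx(dark.astype(np.uint8),cv2.MORPH_CLOSE,np.ones((9,9) if n=='rack' else (3,3))))
    vv,uu=np.nonzero(dark);p=onplane(c,np.c_[uu,vv],12)[:,:2]
    if n=='round': print(n,cv2.minEnclosingCircle(np.float32(p)))
    else: print(n,rect(p))
    if n=='rack':continue
    pc=w&(Z>20)
    for a,b in((20,36),(50,90),(66,90)):
        q=P[pc&(Z>a)&(Z<b)]; 
        if len(q)>4:print('  ',a,b,len(q),'med z %.1f'%np.median(q[:,2]),rect(q[:,:2]),'circ',np.round(np.r_[cv2.minEnclosingCircle(np.float32(q[:,:2]))],1) if 0 else cv2.minEnclosingCircle(np.float32(q[:,:2])))
    q=P[pc];print('   max z',q[:,2].max(),'all',rect(q[:,:2]))
E
python3 m.py; python3 - <<'E'
from h import *
im=np.load('top0.npz')['im']
cv2.imwrite('pics/crop0.png',np.hstack([cv2.resize(im[v-40:v+40,u-40:u+40],(266,266),interpolation=2) for u,v in((250,213),(339,268),(484,239))]))
E
```

```text
bench z 0.023230959128769997
round ((570.3665161132812, 210.2342987060547), 34.321048736572266)
   20 36 697 med z 28.7 [576.2 252.9 104.5  43.9  66.5] circ ((575.8798217773438, 252.91403198242188), 55.50446319580078)
   50 90 215 med z 74.0 [576.3 252.   32.8  31.8  38.2] circ ((576.1971435546875, 252.5844268798828), 17.003145217895508)
   66 90 199 med z 74.3 [576.4 252.1  32.6  31.8  38.2] circ ((576.1304931640625, 252.68157958984375), 16.958858489990234)
   max z 1014.5869641213227 all [541.6 175.7 273.3  44.6  65.9]
square [453.7  18.7  62.8  33.9   4.4]
   20 36 330 med z 31.0 [451.7  53.7  61.5  61.4  45.6] circ ((452.3028564453125, 53.808311462402344), 31.74015998840332)
   50 90 302 med z 73.0 [4.523e+02 5.400e+01 4.060e+01 3.850e+01 2.000e-01] circ ((452.22515869140625, 54.00596237182617), 20.72167205810547)
   66 90 301 med z 73.0 [4.523e+02 5.400e+01 4.060e+01 3.850e+01 2.000e-01] circ ((452.2998046875, 54.00621032714844), 20.679096221923828)
   max z 1014.5869641213227 all [451.7  53.7  61.5  61.4  45.6]
oblong [ 560.9 -312.1   50.9   30.8   50.5]
   20 36 310 med z 29.6 [ 522.8 -275.7   56.6   56.5   44.3] circ ((523.2650146484375, -275.4066162109375), 38.15208435058594)
   50 90 414 med z 76.4 [ 522.6 -274.5   46.    43.7   34.2] circ ((523.2932739257812, -275.2833251953125), 23.82532501220703)
   66 90 364 med z 77.0 [ 5.238e+02 -2.747e+02  4.490e+01  4.230e+01 -2.000e-01] circ ((523.3492431640625, -275.5250549316406), 23.11041831970215)
   max z 1014.5869641213227 all [ 479.5 -122.4  358.9   73.3  -74. ]
rack [633.8 -73.2 113.6 112.  -90. ]
```

View pics/crop0.png

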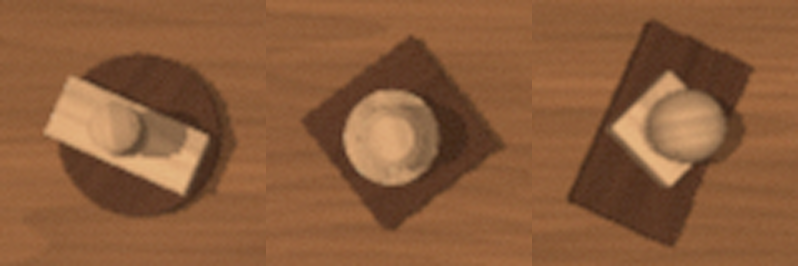

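The crop confirms three light-wood turnings on dark stands: peg (oblong base) on round, bun (round base) on square, cap (square base, ball) on oblong. Depth is clean, so I get the stands from height alone.

```bash
cat > m2.py <<'E'
from h import *
f=np.load('top0.npz');im,d=f['im'],f['d'];c=get_calibration('top');P=cloud(c,d);Z=P[...,2]
ok=d>0
for n,(u,v) in dict(round=(250,213),square=(339,268),oblong=(484,239),rack=(392,188)).items():
    w=np.zeros((480,640),np.uint8);w[v-38:v+38,u-38:u+38]=1
    m=(w>0)&ok&(Z>6)&(Z<90)
    k,l,s,_=cv2.connectedComponentsWithStats(cv2.morphologyEx(m.astype(np.uint8),3,np.ones((9,9))));i=1+np.argmax(s[1:,4])
    top=(l==i)&m&(Z<17);p=np.float32(P[top][:,:2])
    (x,y),(W,H),a=cv2.minAreaRect(p);print(n,'z %.1f'%np.median(P[top][:,2]),'rect %.1f %.1f  %.1f %.1f a=%.1f'%(x,y,W,H,a))
    if n=='round':print('  hull ellipse',cv2.fitEllipse(cv2.convexHull(p)),cv2.minEnclosingCircle(p))
print([np.round(onplane(c,q,h)[0],0) for q,h in(((411,345),14),((411,242),14),((318,130),90),((525,186),13),((447,118),26),((250,132),60),((266,292),60),((222,347),60))])
E
python3 m2.py
```

```text
round z 12.7 rect 574.5 248.8  113.1 131.2 a=48.0
  hull ellipse ((588.6419677734375, 264.5175476074219), (126.72811889648438, 152.4361572265625), 148.91009521484375) ((580.9379272460938, 258.8644104003906), 70.3572769165039)
square z 12.5 rect 456.2 46.1  112.7 106.7 a=41.2
oblong z 12.1 rect 520.4 -278.8  82.7 136.1 a=65.7
rack z 12.3 rect 635.5 -66.6  120.9 130.7 a=1.4
[array([ 281., -115.,   14.]), array([ 512., -116.,   14.]), array([744.,  93.,  90.]), array([ 640., -374.,   13.]), array([ 791., -195.,   26.]), array([749., 242.,  60.]), array([401., 204.,  60.]), array([283., 298.,  60.])]
```

```bash
cat > m3.py <<'E'
from h import *
f=np.load('top0.npz');im,d=f['im'],f['d'];c=get_calibration('top');P=cloud(c,d);Z=P[...,2]
V=cv2.cvtColor(im,cv2.COLOR_BGR2HSV);T=[]
for n,(u,v) in dict(round=(250,213),square=(339,268),oblong=(484,239),rack=(392,188)).items():
    w=np.zeros((480,640),bool);w[v-38:v+38,u-38:u+38]=1
    print(n,'Vstand/bench',np.percentile(V[w&(abs(Z-12)<3)][:,2],[10,50,90]),np.percentile(V[w&(abs(Z)<3)][:,2],[2,10,50]))
    m=(w&(Z>7.5)&(Z<90)).astype(np.uint8)
    m=cv2.morphologyEx(m,cv2.MORPH_OPEN,np.ones((5,5)) if n!='rack' else np.ones((3,3)))
    t=m*255;T.append(cv2.resize(np.dstack([t,t,t//2])[v-38:v+38,u-38:u+38]//2+im[v-38:v+38,u-38:u+38]//2,(200,200),interpolation=0))
    vv,uu=np.nonzero((m>0)&(abs(Z-12)<4));p=np.float32(onplane(c,np.c_[uu,vv],12)[:,:2])
    (x,y),(W,H),a=cv2.minAreaRect(p);print('  rect %.1f %.1f  %.1f %.1f a=%.1f'%(x,y,W,H,a))
    if n=='round':print('  ',cv2.fitEllipse(cv2.convexHull(p)),cv2.minEnclosingCircle(p))
cv2.imwrite('pics/masks.png',np.hstack(T))
E
python3 m3.py
```

```text
round Vstand/bench [ 82.9  94.  101.1] [ 98. 137. 145.]
  rect 578.2 246.2  107.3 107.1 a=0.2
   ((577.95166015625, 246.8660430908203), (110.10553741455078, 110.53964233398438), 93.9718246459961) ((577.923828125, 246.9894561767578), 56.01240539550781)
square Vstand/bench [ 74.  93. 101.] [ 95. 137. 146.]
  rect 454.8 49.0  95.8 95.8 a=37.9
oblong Vstand/bench [81. 87. 93.] [100.74 135.   143.  ]
  rect 521.5 -275.5  76.8 136.3 a=65.7
rack Vstand/bench [86. 90. 95.] [ 91.  99. 142.]
  rect 636.1 -72.2  121.4 116.1 a=0.0
```

View pics/masks.png

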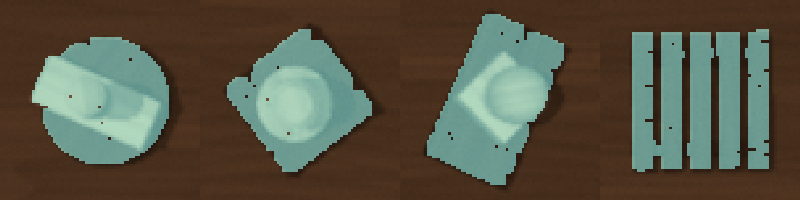

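The mask overlay shows each stand and piece cleanly segmented, and the sizes match the listing: 112 mm diameter, 96 mm square, 77x136, 121x116. All angles below are measured from world x.

| Item | Centre (x, y) | Angle |
|---|---|---|
| Round stand | (578, 247) | – |
| Square stand | (454.8, 49) | 37.9° |
| Oblong stand | (521.5, -275.5) | long axis -24.3° |
| Rack | (636, -72) | – |
| Peg | (576.2, 252.7) | 66.5° |
| Bun foot | (452.2, 53.9) | – |
| Cap | (523, -275.5) | 44.3° |

The order is bun → rack, cap → square, peg → oblong (turned about -91°), bun → round.

{"fn": "servo_tool", "kwargs": {"moves": [0.34,-1,0,0,1,0.34,-1,0,0,1,0.34,-1,0,0,1,0.34,-1,0,0,1,0.34,-1,0,0,1,0.34,-1,0,0,1,0.34,-1,0,0,1,0.34,-1,0,0,1,0.34,-1,0,0,1,0.34,-1,0,0,1,0.34,-1,0,0,1,0.34,-1,0,0,1]}}

```text
t: 1.1
eef_pos: [416.2, 157.1, 180.9]
tcp_rot: [-3.141, -0.0, 2.674]
ft_force: [-0.9, 0.7, -0.0]
opening: 1.002
grip_force: 0.0
```

{"fn": "servo_tool", "kwargs": {"moves": [0.0915,-0.2628,0,0,1,0.0915,-0.2628,0,0,1,0.0915,-0.2628,0,0,1,0.0915,-0.2628,0,0,1,0.0915,-0.2628,-0.1,0,1,0.0915,-0.2628,-0.2,0,1,0.0915,-0.2628,-0.2,0,1,0.0915,-0.2628,-0.2,0,1]}}

```text
t: 1.77
eef_pos: [451.1, 55.2, 100.4]
tcp_rot: [-3.14, -0.004, 2.679]
ft_force: [-0.1, -0.2, 1.3]
opening: 0.999
grip_force: 0.0
```

{"fn": "servo_tool", "kwargs": {"moves": [0,0,-0.05,0,1,0,0,-0.1,0,1,0,0,-0.13,0,1,0,0,-0.15,0,1,0,0,-0.15,0,1,0,0,-0.15,0,0.6,0,0,-0.15,0,0.4,0,0,-0.15,0,0.2,0,0,-0.15,0,0.2,0,0,-0.15,0,0.2,0,0,-0.15,0,0.2,0,0,-0.15,0,0.2]}}

```text
t: 2.77
eef_pos: [452.2, 53.9, 41.1]
tcp_rot: [3.141, 0.0, 2.678]
ft_force: [-0.2, -0.7, -0.1]
opening: 0.567
grip_force: 0.0
```

{"fn": "servo_tool", "kwargs": {"moves": [0,0,0,0,0,0,0,0,0,0,0,0,0,0,0,0,0,0,0,0,0,0,0,0,0,0,0,0,0,0]}}

```text
t: 3.27
eef_pos: [452.2, 53.9, 40.9]
tcp_rot: [3.142, 0.0, 2.678]
ft_force: [-0.2, 0.2, 0.2]
opening: 0.146
grip_force: 0.0
```

```bash
python3 - <<'E'
from h import *
s=state();print(s['eef_pos'],s['opening'],s['grip_force'],s['ft_force'])
a,_=read_camera('scene');b,_=read_camera('wrist')
cv2.imwrite('pics/g1.png',np.hstack([cv2.resize(a[140:300,220:420],(400,320)),cv2.resize(b,(400,300))[:,:].copy() if 0 else cv2.copyMakeBorder(cv2.resize(b,(400,300)),0,20,0,0,0)]))
E
```

```text
[452.19603441  53.86781379  40.94413752] 0.14614389086596388 0.0 [-0.1543767   0.16675663  0.21311291]
```

View pics/g1.png

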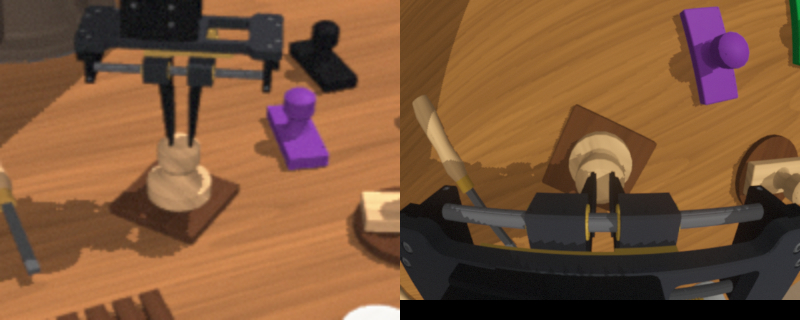

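```bash
python3 - <<'E'
from h import *
a,d=read_camera('scene');c=get_calibration('scene');P=cloud(c,d);Z=P[...,2]
w=np.zeros((480,640),bool);w[140:265,270:345]=1
V=cv2.cvtColor(a,cv2.COLOR_BGR2HSV)[...,2]
for lo,hi in((28,36),(52,66),(66,78)):
    q=P[w&(Z>lo)&(Z<hi)&(V>110)];print('bun',lo,len(q),q.min(0).round(),q.max(0).round())
for lo,hi in((45,60),(60,75),(75,100),(100,120)):
    q=P[w&(Z>lo)&(Z<hi)&(V<60)];
    if len(q):print('finger',lo,len(q),np.percentile(q,[2,50,98],axis=0).round().tolist())
b,e=read_camera('top');np.savez('top1.npz',im=b,d=e);c=get_calibration('top');P=cloud(c,e);Z=P[...,2]
for n,z0 in(('top',e),):
    w=np.zeros((480,640),bool);w[225:310,295:380]=1
    q=P[w&(Z>45)&(Z<80)];print(len(q),np.median(q,0) if len(q) else '')
    q=P[w&(Z>85)&(Z<240)];print(np.median(q,0),q.min(0),q.max(0))
E
```

```text
bun 28 242 [430.  20.  28.] [485.  79.  36.]
bun 52 126 [444.  29.  52.] [475.  66.  66.]
bun 66 187 [436.  29.  66.] [473.  71.  77.]
finger 75 46 [[459.0, 40.0, 77.0], [461.0, 45.0, 90.0], [467.0, 56.0, 99.0]]
finger 100 74 [[457.0, 38.0, 100.0], [461.0, 46.0, 111.0], [469.0, 59.0, 119.0]]
0 
[512.17098885 112.59199559 195.7021106 ] [502.79885269  96.87862344 168.61220385] [522.17121408 130.86732011 198.29216224]
```

```bash
python3 - <<'E'
from h import *
a,d=read_camera('scene');c=get_calibration('scene');P=cloud(c,d)
for v in range(165,226,3):
    print(v,[(u,)+tuple(P[v,u].round().astype(int)) for u in (300,304,307,311,316,320)])
for q in((452,54,41),(452,54,60),(452,54,75),(452,54,119)):
    x=c['K']@(c['R']@np.array(q)+c['t']);print(q,(x[:2]/x[2]).round(1))
cv2.imwrite('pics/g2.png',cv2.resize(a[160:260,260:360],(600,600),interpolation=cv2.INTER_CUBIC))
E
```

```text
165 [(300, np.int64(463), np.int64(30), np.int64(181)), (304, np.int64(472), np.int64(34), np.int64(185)), (307, np.int64(474), np.int64(39), np.int64(185)), (311, np.int64(477), np.int64(45), np.int64(185)), (316, np.int64(481), np.int64(53), np.int64(185)), (320, np.int64(484), np.int64(59), np.int64(186))]
168 [(300, np.int64(464), np.int64(30), np.int64(176)), (304, np.int64(468), np.int64(36), np.int64(176)), (307, np.int64(470), np.int64(41), np.int64(176)), (311, np.int64(471), np.int64(48), np.int64(176)), (316, np.int64(476), np.int64(55), np.int64(176)), (320, np.int64(480), np.int64(61), np.int64(177))]
171 [(300, np.int64(473), np.int64(26), np.int64(175)), (304, np.int64(476), np.int64(33), np.int64(175)), (307, np.int64(478), np.int64(38), np.int64(175)), (311, np.int64(480), np.int64(44), np.int64(175)), (316, np.int64(482), np.int64(53), np.int64(174)), (320, np.int64(484), np.int64(59), np.int64(174))]
174 [(300, np.int64(477), np.int64(25), np.int64(172)), (304, np.int64(481), np.int64(31), np.int64(172)), (307, np.int64(480), np.int64(37), np.int64(171)), (311, np.
[... 4779 characters left out ...]
9), np.int64(29), np.int64(54)), (304, np.int64(467), np.int64(35), np.int64(59)), (307, np.int64(469), np.int64(40), np.int64(59)), (311, np.int64(472), np.int64(47), np.int64(59)), (316, np.int64(472), np.int64(57), np.int64(56)), (320, np.int64(402), np.int64(95), np.int64(-2))]
225 [(300, np.int64(447), np.int64(33), np.int64(38)), (304, np.int64(466), np.int64(35), np.int64(51)), (307, np.int64(470), np.int64(40), np.int64(52)), (311, np.int64(473), np.int64(46), np.int64(53)), (316, np.int64(467), np.int64(60), np.int64(45)), (320, np.int64(454), np.int64(73), np.int64(32))]
(452, 54, 41) [310.7 223. ]
(452, 54, 60) [310.6 215.1]
(452, 54, 75) [310.6 208.7]
(452, 54, 119) [310.5 189.3]
```

View pics/g2.png

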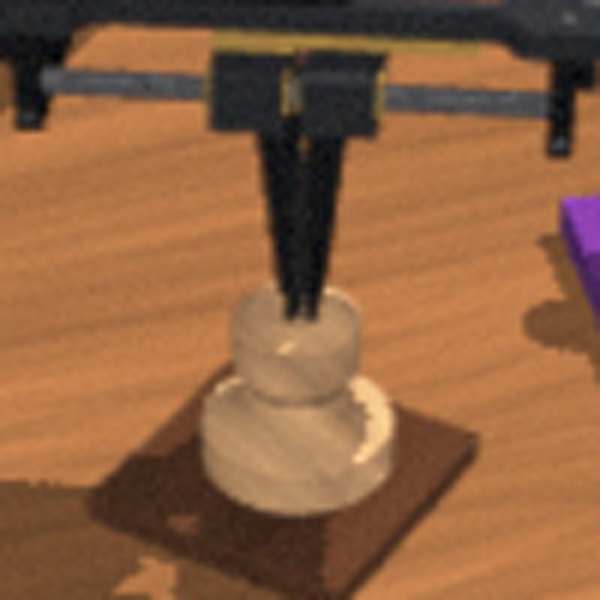

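The fingers have closed just above the knob, with the tips at z of about 75 by depth while the TCP reads 41. I check this height discrepancy against the first pictures and the wrist camera before acting on it.

```bash
python3 - <<'E'
from h import *
c=get_calibration('scene');f=np.load('scene0.npz');P=cloud(c,f['d'])
x=c['K']@(c['R']@np.array([279.6,559,181])+c['t']);print('expected start tcp px',(x[:2]/x[2]).round(1))
w=np.zeros((480,640),bool);w[0:95,445:550]=1
q=P[w&(P[...,2]>130)&(np.hypot(P[...,0]-279,P[...,1]-559)<80)]
for z in range(150,330,12):
    r=q[(q[:,2]>z)&(q[:,2]<=z+12)]
    if len(r):print(z,len(r),r[:,:2].min(0).round(),r[:,:2].max(0).round())
b,e=read_camera('wrist');k=get_calibration('wrist');K=k['K'];print(K[0],K[:,2],(-k['R'].T@k['t']).round(1),state()['eef_pos'])
v,u=np.mgrid[:480,:640];dx=(u-K[0,2])/K[0,0];dy=(v-K[1,2])/K[1,1];r=np.hypot(dx,dy)+1e-9
s=np.tan(r)/r;W=(np.stack([dx*s,dy*s,np.ones_like(s)],-1)*e[...,None]-k['t'])@k['R']
for px in((600,60),(500,60),(300,60),(320,240),(340,200)):print(px,W[px[1],px[0]].round(1))
ok=(e>0)&(r<1.2);
for lo,hi in((28,36),(66,80)):
    q=W[ok&(W[...,2]>lo)&(W[...,2]<hi)&(np.hypot(W[...,0]-452,W[...,1]-54)<45)];print(lo,len(q),q.min(0).round() if len(q) else'',q.max(0).round() if len(q) else '')
E
```

```text
expected start tcp px [482.2  89.6]
210 33 [246. 506.] [315. 606.]
222 59 [247. 502.] [315. 605.]
234 65 [246. 501.] [315. 607.]
246 76 [247. 500.] [315. 607.]
258 83 [242. 498.] [318. 608.]
270 85 [247. 498.] [318. 607.]
282 74 [258. 490.] [340. 614.]
294 333 [242. 479.] [344. 615.]
306 357 [250. 479.] [345. 630.]
318 343 [265. 479.] [343. 621.]
[371.64829954   0.         324.11355887] [324.11355887 238.61606011   1.        ] [382.1  89.5 243.6] [452.18156075  53.88621198  40.95648329]
(600, 60) [412.4 318.6  -1. ]
(500, 60) [385.2 215.9  14.9]
(300, 60) [332.   97.1  -1.3]
(320, 240) [436.5  59.6  36.3]
(340, 200) [425.3  79.2   9.9]
28 2594 [422.  20.  28.] [479.  83.  36.]
66 2671 [432.  31.  66.] [472.  72.  80.]
```

The offset is consistent. At the start pose the lowest finger points lay at z of about 213 with the TCP reading 181, and here it is 75 against 41. The real fingertips sit about 33 mm above the reported TCP, and the wrist camera's own world points agree with the other cameras. So I rise, open, and go 33 mm lower by the readout, which puts the grasp reading at about 8.

{"fn": "servo_tool", "kwargs": {"moves": [0,0,0.02,0,0,0,0,0.05,0,0,0,0,0.05,0,0.9,0,0,0.05,0,0.9,0,0,0.05,0,0.9,0,0,0.05,0,0.9,0,0,0.05,0,0.9,0,0,0.05,0,0.9,0,0,0.05,0,0.9,0,0,0.05,0,0.9,0,0,0.05,0,0.9,0,0,0.05,0,0.9]}}

```text
t: 4.57
eef_pos: [452.2, 53.9, 60.9]
tcp_rot: [3.142, -0.0, 2.678]
ft_force: [0.9, -0.2, 0.4]
opening: 0.647
grip_force: 0.0
```

{"fn": "servo_tool", "kwargs": {"moves": [0,0,0,0,0.9,0,0,0,0,0.9,0,0,0,0,0.9,0,0,0,0,0.9,0,0,-0.02,0,0.9,0,0,-0.04,0,0.9,0,0,-0.06,0,0.9,0,0,-0.08,0,0.9,0,0,-0.1,0,0.9,0,0,-0.1,0,0.9]}}

```text
t: 5.4
eef_pos: [451.4, 53.9, 19.2]
tcp_rot: [-3.141, -0.002, 2.678]
ft_force: [-0.4, 0.2, -0.1]
opening: 0.899
grip_force: 0.0
```

{"fn": "servo_tool", "kwargs": {"moves": [0,0,-0.02,0,0.9,0,0,-0.033,0,0.9,0,0,-0.033,0,0.4,0,0,-0.033,0,0.4,0,0,-0.033,0,0.3,0,0,-0.033,0,0.3,0,0,-0.033,0,0.3,0,0,-0.033,0,0.3,0,0,-0.033,0,0.3,0,0,-0.033,0,0.3,0,0,-0.033,0,0.3,0,0,-0.033,0,0.3]}}

```text
t: 6.4
eef_pos: [452.2, 53.9, 7.9]
tcp_rot: [3.141, 0.0, 2.678]
ft_force: [-0.3, -0.6, 3.8]
opening: 0.434
grip_force: 30.0
```

{"fn": "servo_tool", "kwargs": {"moves": [0,0,0.01,0,0.3,0,0,0.04,0,0.3,0,0,0.08,0,0.3,0,0,0.12,0,0.3,0,0,0.15,0,0.3,0.02,-0.014,0.15,0,0.3,0.06,-0.04,0.15,0,0.3,0.11,-0.075,0.15,0,0.3,0.16,-0.11,0.15,0,0.3,0.21,-0.144,0.15,0,0.3,0.26,-0.178,0.15,0,0.3,0.31,-0.212,0.15,0,0.3]}}

```text
t: 7.4
eef_pos: [577.3, -32.2, 66.8]
tcp_rot: [-3.141, -0.001, 2.678]
ft_force: [-1.0, 0.4, -1.0]
opening: 0.435
grip_force: 30.0
```

{"fn": "servo_tool", "kwargs": {"moves": [0.05,-0.034,0,0,0.3,0.09,-0.062,0,0,0.3,0.13,-0.09,0,0,0.3,0.148,-0.102,0,0,0.3,0.15,-0.103,0,0,0.3,0.15,-0.103,-0.03,0,0.3,0.15,-0.103,-0.07,0,0.3,0.15,-0.103,-0.11,0,0.3,0.15,-0.103,-0.13,0,0.3,0.15,-0.103,-0.138,0,0.3,0.15,-0.103,-0.138,0,0.3]}}

```text
t: 8.32
eef_pos: [635.4, -71.6, 11.7]
tcp_rot: [-3.141, -0.002, 2.678]
ft_force: [-0.5, -0.1, -0.5]
opening: 0.429
grip_force: 30.0
```

{"fn": "servo_tool", "kwargs": {"moves": [0,0,-0.003,0,0.3,0,0,-0.006,0,0.3,0,0,-0.009,0,0.3,0,0,-0.011,0,0.3,0,0,-0.011,0,0.3,0,0,-0.011,0,0.3]}}

```text
t: 8.82
eef_pos: [636.3, -72.1, 8.3]
tcp_rot: [3.141, 0.0, 2.678]
ft_force: [0.9, 0.4, -1.1]
opening: 0.433
grip_force: 30.0
```

{"fn": "servo_tool", "kwargs": {"moves": [0,0,-0.001,0,0.3,0,0,-0.002,0,0.3,0,0,-0.002,0,0.3,0,0,-0.002,0,0.3]}}

```text
t: 9.15
eef_pos: [636.3, -72.1, 7.9]
tcp_rot: [3.141, 0.001, 2.678]
ft_force: [-2.7, 1.5, 6.1]
opening: 0.432
grip_force: 30.0
```

{"fn": "servo_tool", "kwargs": {"moves": [0,0,0,0,0.9,0,0,0,0,0.9,0,0,0,0,0.9,0,0,0,0,0.9,0,0,0,0,0.9,0,0,0,0,0.9,0,0,0,0,0.9,0,0,0.02,0,0.9,0,0,0.06,0,0.9,0,0,0.12,0,0.9,0,0,0.2,0,0.9,0,0,0.28,0,0.9]}}

```text
t: 10.15
eef_pos: [635.8, -72.0, 120.8]
tcp_rot: [-3.141, -0.001, 2.678]
ft_force: [1.0, 0.3, -1.0]
opening: 0.9
grip_force: 0.0
```

{"fn": "servo_tool", "kwargs": {"moves": [-0.1,-0.18,0,0,0.9,-0.2,-0.36,0,0,0.9,-0.283,-0.5085,0,0,0.9,-0.283,-0.5085,0,0,0.9,-0.283,-0.5085,0,0,0.9,-0.283,-0.5085,0,0,0.9,-0.283,-0.5085,0,0,0.9,-0.283,-0.5085,0,0,0.9]}}

```text
t: 10.82
eef_pos: [522.4, -276.6, 120.0]
tcp_rot: [3.141, 0.001, 2.675]
ft_force: [-0.1, 0.3, 0.0]
opening: 0.903
grip_force: 0.0
```

```bash
cat >> h.py <<'E'
def piece(P,d,x,y,lo,hi,rad=70):
    Z=P[...,2];q=np.float32(P[(d>0)&(Z>lo)&(Z<hi)&(np.hypot(P[...,0]-x,P[...,1]-y)<rad)][:,:2])
    if len(q)<5:return None
    (a,b),(w,h),t=cv2.minAreaRect(q);return len(q),np.round([a,b,w,h,t],1),np.round(np.r_[cv2.minEnclosingCircle(q)[0],cv2.minEnclosingCircle(q)[1]],1)
E
python3 - <<'E'
from h import *
c=get_calibration('top');im,d=read_camera('top');P=cloud(c,d)
print('bun knob',piece(P,d,636,-72,66,85),'base',piece(P,d,636,-72,22,36))
print('maxz',P[...,2][np.hypot(P[...,0]-636,P[...,1]+72)<60].max(),state()['eef_pos'],state()['opening'])
E
```

```text
bun knob (290, array([637.1, -69. ,  40. ,  39. ,  41.2]), array([637.2, -69.4,  20.5])) base (306, array([636.6, -69.7,  62. ,  62.6,  44.3]), array([637.4, -69.2,  32.3]))
maxz 79.27272335123172 [ 522.96619884 -275.62278326  119.84375763] 0.8998178882382774
```

The bun stands on the rack at (637,-69) with its top at about 74 to 79, so it is upright. The tool frame runs about (1, 2.8) mm off the camera frame, and I include that from here. Next is the cap.

{"fn": "servo_tool", "kwargs": {"moves": [-0.0025,-0.007,-0.05,0,0.9,-0.0025,-0.007,-0.11,0,0.9,-0.0025,-0.007,-0.17,0,0.9,-0.0025,-0.007,-0.22,0,0.9,-0.0025,-0.007,-0.255,0,0.9,-0.0025,-0.007,-0.272,0,0.9,-0.0025,-0.007,-0.278,0,0.9,-0.0025,-0.007,-0.278,0,0.9,-0.0025,-0.007,-0.278,0,0.5,-0.0025,-0.007,-0.278,0,0.3,-0.0025,-0.007,-0.278,0,0.3,-0.0025,-0.007,-0.278,0,0.3]}}

```text
t: 11.87
eef_pos: [522.2, -278.5, 8.8]
tcp_rot: [-3.142, 0.001, 2.678]
ft_force: [-0.4, 0.9, 0.3]
opening: 0.676
grip_force: 0.0
```

{"fn": "servo_tool", "kwargs": {"moves": [0,0,0,0,0.3,0,0,0,0,0.3,0,0,0,0,0.3,0,0,0,0,0.3,0,0,0,0,0.3,0,0,0,0,0.3]}}

```text
t: 12.37
eef_pos: [522.0, -278.4, 8.3]
tcp_rot: [3.142, 0.0, 2.678]
ft_force: [-0.4, 0.3, 2.9]
opening: 0.494
grip_force: 30.0
```

{"fn": "servo_tool", "kwargs": {"moves": [0,0,0.01,0,0.3,0,0,0.04,0,0.3,0,0,0.08,0,0.3,0,0,0.12,0,0.3,-0.004,0.02,0.15,0,0.3,-0.0126,0.06,0.15,0,0.3,-0.0253,0.12,0.15,0,0.3,-0.038,0.18,0.15,-0.01,0.3,-0.0506,0.24,0.15,-0.02,0.3,-0.0633,0.3,0.15,-0.03,0.3,-0.076,0.36,0.15,-0.0356,0.3,-0.0886,0.42,0.15,-0.0356,0.3]}}

```text
t: 13.37
eef_pos: [485.9, -108.8, 68.8]
tcp_rot: [3.141, 0.0, 2.565]
ft_force: [0.2, 0.4, -0.2]
opening: 0.497
grip_force: 30.0
```

{"fn": "servo_tool", "kwargs": {"moves": [-0.0127,0.06,0,0,0.3,-0.0253,0.12,0,0,0.3,-0.038,0.18,0,0,0.3,-0.0506,0.24,0,0,0.3,-0.0633,0.3,0,0,0.3,-0.0738,0.35,0,0,0.3,-0.0808,0.383,0,0,0.3,-0.0824,0.391,0,0,0.3,-0.0824,0.391,0,0,0.3,-0.0824,0.391,-0.04,0,0.3,-0.0824,0.391,-0.08,0,0.3,-0.0824,0.391,-0.11,0,0.3]}}

```text
t: 14.37
eef_pos: [453.8, 45.3, 23.7]
tcp_rot: [3.141, 0.0, 2.565]
ft_force: [0.1, -0.5, -1.6]
opening: 0.496
grip_force: 30.0
```

{"fn": "servo_tool", "kwargs": {"moves": [0,0,-0.01,0,0.3,0,0,-0.02,0,0.3,0,0,-0.03,0,0.3,0,0,-0.036,0,0.3,0,0,-0.038,0,0.3,0,0,-0.038,0,0.3,0,0,-0.038,0,0.3]}}

```text
t: 14.95
eef_pos: [453.7, 46.1, 9.2]
tcp_rot: [3.141, 0.0, 2.566]
ft_force: [-0.8, -1.1, -0.7]
opening: 0.492
grip_force: 30.0
```

{"fn": "servo_tool", "kwargs": {"moves": [0,0,-0.001,0,0.3,0,0,-0.002,0,0.3,0,0,-0.0025,0,0.3,0,0,-0.0025,0,0.3]}}

```text
t: 15.28
eef_pos: [453.7, 46.1, 8.3]
tcp_rot: [3.141, 0.0, 2.566]
ft_force: [-0.4, 0.7, 4.0]
opening: 0.496
grip_force: 30.0
```

{"fn": "servo_tool", "kwargs": {"moves": [0,0,0,0,0.9,0,0,0,0,0.9,0,0,0,0,0.9,0,0,0,0,0.9,0,0,0,0,0.9,0,0,0,0,0.9,0,0,0,0,0.9,0,0,0.02,0,0.9,0,0,0.06,0,0.9,0,0,0.12,0,0.9,0,0,0.2,0,0.9,0,0,0.28,0,0.9]}}

```text
t: 16.28
eef_pos: [453.0, 46.1, 121.5]
tcp_rot: [-3.141, -0.001, 2.566]
ft_force: [-0.4, -0.0, -0.1]
opening: 0.904
grip_force: 0.0
```

{"fn": "servo_tool", "kwargs": {"moves": [0.1,0.17,0,0,0.9,0.2,0.34,0,0,0.9,0.304,0.5095,0,0,0.9,0.304,0.5095,0,0,0.9,0.304,0.5095,0,0,0.9,0.304,0.5095,0,0,0.9,0.304,0.5095,0,0,0.9,0.304,0.5095,0,0,0.9]}}

```text
t: 16.95
eef_pos: [575.0, 250.9, 119.9]
tcp_rot: [-3.141, -0.0, 2.568]
ft_force: [-0.4, -0.8, -0.6]
opening: 0.898
grip_force: 0.0
```

```bash
python3 - <<'E'
from h import *
c=get_calibration('top');im,d=read_camera('top');P=cloud(c,d)
print('cap knob',piece(P,d,454,49,68,85,40),'base',piece(P,d,454,49,22,36,45))
print('bun',piece(P,d,637,-69,66,85))
print('peg',piece(P,d,576,252,66,85,30),piece(P,d,576,252,22,36,60),state()['eef_pos'])
E
```

```text
cap knob (345, array([4.545e+02, 4.760e+01, 4.470e+01, 4.270e+01, 2.000e-01]), array([454.4,  48.3,  23.1])) base (243, array([455. ,  48.1,  55.9,  55.8,  37.8]), array([455.2,  48.2,  38.1]))
bun (291, array([637.1, -70. ,  39. ,  41. ,  89.6]), array([637. , -69.6,  20.7]))
peg None (30, array([552.8, 208.1,   4.1,  36.1,  63.7]), array([553.2, 208.9,  18.1])) [574.54730685 249.89902661 119.95149743]
```

The cap sits at (454.9,48.2) at 37.8°, within 1 mm and 0.1° of the square stand. Next is the peg.

{"fn": "servo_tool", "kwargs": {"moves": [0,0,-0.05,0,0.9,0,0,-0.11,0,0.9,0,0,-0.17,0,0.9,0,0,-0.22,0,0.8,0,0,-0.255,0,0.7,0,0,-0.272,0,0.6,0,0,-0.277,0,0.6,0,0,-0.277,0,0.6,0,0,-0.277,0,0.4,0,0,-0.277,0,0.2,0,0,-0.277,0,0.2,0,0,-0.277,0,0.2]}}

```text
t: 18.0
eef_pos: [575.4, 250.0, 9.8]
tcp_rot: [3.141, 0.001, 2.566]
ft_force: [-0.4, -0.8, 0.3]
opening: 0.377
grip_force: 0.0
```

{"fn": "servo_tool", "kwargs": {"moves": [0,0,0,0,0.2,0,0,0,0,0.2,0,0,0,0,0.2,0,0,0,0,0.2,0,0,0,0,0.2,0,0,0,0,0.2]}}

```text
t: 18.5
eef_pos: [575.4, 250.0, 9.7]
tcp_rot: [3.141, 0.0, 2.566]
ft_force: [-1.1, 0.3, 5.9]
opening: 0.35
grip_force: 30.0
```

{"fn": "servo_tool", "kwargs": {"moves": [0,0,0.01,0,0.2,0,0,0.05,0,0.2,0,0,0.11,0,0.2,0,0,0.18,0,0.2,0,0,0.25,0,0.2,-0.002,-0.02,0.25,-0.03,0.2,-0.006,-0.06,0.25,-0.06,0.2,-0.0135,-0.13,0.25,-0.09,0.2,-0.0208,-0.2,0.25,-0.12,0.2,-0.028,-0.27,0.25,-0.15,0.2,-0.0354,-0.34,0.25,-0.18,0.2,-0.0426,-0.41,0.25,-0.21,0.2]}}

```text
t: 19.5
eef_pos: [557.7, 84.7, 109.2]
tcp_rot: [-3.141, -0.0, 1.902]
ft_force: [-0.0, 0.4, -0.3]
opening: 0.348
grip_force: 30.0
```

{"fn": "servo_tool", "kwargs": {"moves": [-0.0073,-0.07,0,-0.03,0.2,-0.0146,-0.14,0,-0.06,0.2,-0.0218,-0.21,0,-0.09,0.2,-0.0291,-0.28,0,-0.12,0.2,-0.0364,-0.35,0,-0.15,0.2,-0.0437,-0.42,0,-0.18,0.2,-0.051,-0.49,0,-0.21,0.2,-0.0582,-0.56,0,-0.24,0.2,-0.0655,-0.63,0,-0.27,0.2,-0.0728,-0.7,0,-0.294,0.2,-0.08,-0.77,0,-0.294,0.2,-0.0873,-0.84,0,-0.294,0.2]}}

```text
t: 20.5
eef_pos: [522.8, -251.4, 109.2]
tcp_rot: [-3.141, 0.0, 0.982]
ft_force: [1.3, -0.3, -0.5]
opening: 0.348
grip_force: 30.0
```

{"fn": "servo_tool", "kwargs": {"moves": [-0.0052,-0.05,0,0,0.2,-0.0074,-0.0708,0,0,0.2,-0.0074,-0.0708,0,0,0.2,-0.0074,-0.0708,0,0,0.2,-0.0074,-0.0708,-0.05,0,0.2,-0.0074,-0.0708,-0.1,0,0.2,-0.0074,-0.0708,-0.15,0,0.2,-0.0074,-0.0708,-0.19,0,0.2,-0.0074,-0.0708,-0.22,0,0.2,-0.0074,-0.0708,-0.237,0,0.2,-0.0074,-0.0708,-0.242,0,0.2,-0.0074,-0.0708,-0.242,0,0.2]}}

```text
t: 21.5
eef_pos: [520.5, -278.0, 12.4]
tcp_rot: [-3.141, -0.0, 0.983]
ft_force: [0.0, 0.7, -1.0]
opening: 0.348
grip_force: 30.0
```

{"fn": "servo_tool", "kwargs": {"moves": [0,0,-0.003,0,0.2,0,0,-0.005,0,0.2,0,0,-0.007,0,0.2,0,0,-0.008,0,0.2,0,0,-0.008,0,0.2,0,0,-0.008,0,0.2]}}

```text
t: 22.0
eef_pos: [520.4, -278.6, 9.7]
tcp_rot: [3.141, -0.0, 0.982]
ft_force: [-1.0, 1.4, 5.1]
opening: 0.352
grip_force: 30.0
```

{"fn": "servo_tool", "kwargs": {"moves": [0,0,0,0,0.9,0,0,0,0,0.9,0,0,0,0,0.9,0,0,0,0,0.9,0,0,0,0,0.9,0,0,0,0,0.9,0,0,0,0,0.9,0,0,0.02,0,0.9,0,0,0.06,0,0.9,0,0,0.12,0,0.9,0,0,0.2,0,0.9,0,0,0.28,0,0.9]}}

```text
t: 23.0
eef_pos: [519.9, -278.2, 122.6]
tcp_rot: [-3.141, -0.0, 0.983]
ft_force: [0.2, 0.6, -0.2]
opening: 0.901
grip_force: 0.0
```

{"fn": "servo_tool", "kwargs": {"moves": [0.1,0.18,0,0,0.9,0.2,0.36,0,0,0.9,0.289,0.515,0,0,0.9,0.289,0.515,0,0,0.9,0.289,0.515,0,0,0.9,0.289,0.515,0,0,0.9,0.289,0.515,0,0,0.9,0.289,0.515,0,0,0.9]}}

```text
t: 23.67
eef_pos: [636.2, -71.0, 121.5]
tcp_rot: [3.141, 0.0, 0.985]
ft_force: [-0.2, -1.1, 0.7]
opening: 0.902
grip_force: 0.0
```

```bash
python3 - <<'E'
from h import *
c=get_calibration('top');im,d=read_camera('top');P=cloud(c,d)
print('peg',piece(P,d,521,-275,66,85,30),piece(P,d,521,-275,22,36,60))
print('cap',piece(P,d,454,49,22,36,45),state()['eef_pos'])
E
```

```text
peg (188, array([ 520.5, -275.8,   30.8,   30.3,   88.7]), array([ 520.8, -276. ,   16.7])) (300, array([ 532.3, -280.9,   45.3,   78.8,   66.3]), array([ 531.1, -282.1,   43.8]))
cap (244, array([454.9,  48.1,  55.9,  55.9,  38. ]), array([455.1,  48.2,  38.1])) [635.70780874 -72.11007964 121.44060053]
```

The peg head is at (520.7,-275.9) with the plate within 1° of the stand (part of it is hidden by the arm, and I check it at the end). Now the bun from the rack.

{"fn": "servo_tool", "kwargs": {"moves": [0,0,-0.05,0,0.9,0,0,-0.11,0,0.9,0,0,-0.17,0,0.9,0,0,-0.22,0,0.9,0,0,-0.26,0,0.8,0,0,-0.277,0,0.7,0,0,-0.2835,0,0.7,0,0,-0.2835,0,0.6,0,0,-0.2835,0,0.4,0,0,-0.2835,0,0.3,0,0,-0.2835,0,0.3,0,0,-0.2835,0,0.3]}}

```text
t: 24.72
eef_pos: [636.3, -72.6, 8.6]
tcp_rot: [3.14, -0.0, 0.983]
ft_force: [-0.9, -0.2, 4.2]
opening: 0.431
grip_force: 30.0
```

{"fn": "servo_tool", "kwargs": {"moves": [0,0,0,0,0.3,0,0,0,0,0.3,0,0,0,0,0.3,0,0,0,0,0.3,0,0,0,0,0.3,0,0,0,0,0.3]}}

```text
t: 25.22
eef_pos: [636.3, -72.5, 8.6]
tcp_rot: [3.14, -0.0, 0.983]
ft_force: [-1.1, -1.2, 6.7]
opening: 0.43
grip_force: 30.0
```

{"fn": "servo_tool", "kwargs": {"moves": [0,0,0.01,0,0.3,0,0,0.05,0,0.3,0,0,0.11,0,0.3,0,0,0.18,0,0.3,0,0,0.25,0,0.3,-0.0037,0.02,0.25,0,0.3,-0.0112,0.06,0.25,0,0.3,-0.0242,0.13,0.25,0,0.3,-0.0373,0.2,0.25,0,0.3,-0.0503,0.27,0.25,0,0.3,-0.0634,0.34,0.25,0,0.3,-0.0764,0.41,0.25,0,0.3]}}

```text
t: 26.22
eef_pos: [603.6, 93.8, 106.3]
tcp_rot: [-3.139, 0.002, 0.983]
ft_force: [-0.4, 0.6, -1.5]
opening: 0.426
grip_force: 30.0
```

{"fn": "servo_tool", "kwargs": {"moves": [-0.013,0.07,0,0,0.3,-0.0261,0.14,0,0,0.3,-0.0391,0.21,0,0,0.3,-0.0522,0.28,0,0,0.3,-0.0634,0.34,0,0,0.3,-0.0711,0.3812,0,0,0.3,-0.0711,0.3812,0,0,0.3,-0.0711,0.3812,0,0,0.3,-0.0711,0.3812,-0.05,0,0.3,-0.0711,0.3812,-0.1,0,0.3,-0.0711,0.3812,-0.15,0,0.3,-0.0711,0.3812,-0.19,0,0.3]}}

```text
t: 27.22
eef_pos: [576.0, 242.9, 29.8]
tcp_rot: [-3.14, 0.002, 0.982]
ft_force: [-0.2, 0.1, -1.2]
opening: 0.432
grip_force: 30.0
```

{"fn": "servo_tool", "kwargs": {"moves": [0,0,-0.02,0,0.3,0,0,-0.035,0,0.3,0,0,-0.047,0,0.3,0,0,-0.052,0,0.3,0,0,-0.055,0,0.3,0,0,-0.057,0,0.3,0,0,-0.058,0,0.3,0,0,-0.058,0,0.3,0,0,-0.058,0,0.3]}}

```text
t: 27.97
eef_pos: [577.0, 244.1, 8.9]
tcp_rot: [3.141, -0.0, 0.983]
ft_force: [-0.0, -0.8, -1.0]
opening: 0.432
grip_force: 30.0
```

{"fn": "servo_tool", "kwargs": {"moves": [0,0,-0.001,0,0.3,0,0,-0.002,0,0.3,0,0,-0.003,0,0.3,0,0,-0.003,0,0.3,0,0,-0.003,0,0.3]}}

```text
t: 28.38
eef_pos: [577.0, 244.2, 8.6]
tcp_rot: [3.141, -0.001, 0.983]
ft_force: [-3.6, -2.2, 10.6]
opening: 0.431
grip_force: 30.0
```

Contact. I release, rise, and move clear.

{"fn": "servo_tool", "kwargs": {"moves": [0,0,0,0,0.9,0,0,0,0,0.9,0,0,0,0,0.9,0,0,0,0,0.9,0,0,0,0,0.9,0,0,0,0,0.9,0,0,0,0,0.9,0,0,0.02,0,0.9,0,0,0.06,0,0.9,0,0,0.12,0,0.9,0,0,0.2,0,0.9,0,0,0.28,0,0.9]}}

```text
t: 29.38
eef_pos: [576.5, 243.9, 120.8]
tcp_rot: [-3.141, 0.001, 0.983]
ft_force: [0.7, 0.1, -0.2]
opening: 0.902
grip_force: 0.0
```

{"fn": "servo_tool", "kwargs": {"moves": [-0.1,0.08,0.1,0,0.9,-0.2,0.16,0.1,0,0.9,-0.3,0.24,0.1,0,0.9,-0.4,0.33,0.1,0,0.9,-0.5,0.41,0.1,0,0.9,-0.6,0.5,0.1,0,0.9,-0.6,0.5,0.1,0,0.9,-0.6,0.5,0.1,0,0.9,-0.6,0.5,0.1,0,0.9,-0.6,0.5,0.1,0,0.9]}}

```text
t: 30.22
eef_pos: [335.7, 444.9, 160.0]
tcp_rot: [3.141, -0.001, 0.986]
ft_force: [1.5, -0.1, -0.1]
opening: 0.899
grip_force: 0.0
```

```bash
python3 - <<'E'
from h import *
c=get_calibration('top');im,d=read_camera('top');P=cloud(c,d);cv2.imwrite('pics/end.png',im)
print('bun',piece(P,d,578,247,66,85,45),piece(P,d,578,247,22,36,60))
print('cap',piece(P,d,454,49,68,85,45),piece(P,d,454,49,22,36,45))
print('peg',piece(P,d,521,-275,66,85,30),piece(P,d,521,-275,22,36,65),state()['eef_pos'])
E
```

```text
bun (299, array([576.9, 246.7,  41.4,  39.1,  88.3]), array([577. , 247.2,  21.2])) (301, array([576.9, 247.2,  63.9,  61.7,  45.4]), array([577.3, 246.8,  32.1]))
cap (345, array([454.9,  47.9,  43.9,  43.4,  11.1]), array([455.1,  48.5,  23. ])) (245, array([455. ,  48.1,  55.9,  55.8,  37.8]), array([455.2,  48.2,  38.2]))
peg (198, array([ 520.5, -275.1,   31.6,   30.2,   89.2]), array([ 521.1, -276. ,   17.2])) (748, array([ 520.8, -275.5,   45.1,  104.7,   65.5]), array([ 520.9, -276.7,   55.9])) [336.6481781  444.22589722 159.8400681 ]
```

View pics/end.png

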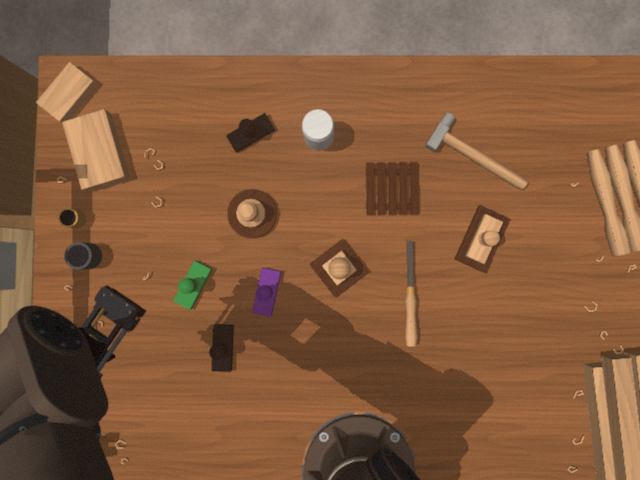

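The final picture shows the bun centred on the round stand (250,212), the cap squared on the square stand (339,267) and the peg squared on the oblong stand (484,239). All are within about 1 mm and 1° of their stands. The rack is empty, the gouge, tin and hammer are where they were, and the arm is clear.

```bash
python3 -c "
from cell import *
print(job_done())"
```

```text
the job is handed in; nothing more can be done
None
```

The job is handed in: bun foot on the round stand, newel cap on the square and coat peg on the oblong, each centred within about 1 mm and the cap and peg squared within about 1° in the last picture; the judge's verdict was not shown.

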